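Hold the block heater's lid open for sampling

ROBOT

A 6-joint arm with a two-finger parallel gripper is mounted at the origin on the work surface. World frame = base frame: x ahead of the robot, y to its left, z up, the work surface at z = 0. Lengths are in m, angles in rad, forces in N, time in s.
With the tool pointing down it reaches from about 0.35 to 0.85 m from the base axis. Payload 8.1 kg.
Tool frame: the origin (TCP) lies on the mounting face of the last link; the fingertips stand 186 mm ahead of it and the grasp point (between the pads) lies 167 mm ahead of it; y points along the fingers, x is the direction in which the jaws open and shut, and the axes are right-handed (so a half turn about y gives the same grasp; the last joint's range is limited). The gripper opens to 93 mm and grips with 3 to 60 N. Pads are 15 mm wide; open, the fingers measure 128 mm over their backs; the gripper's body (75 mm by 188 mm) begins 65 mm behind the grasp point.
Start: joints at [-1.366, 0.13, 1.488, -0, 1.523, -0.085], TCP at [0.171, -0.575, 0.405] pointing down, gripper open.
Joint ranges: [-2.96, 2.96], [-0.89, 2.26], [0.02, 2.5], [-1.34, 4.48], [0, 2.73], [-2.66, 2.66]. Speed limits (rad/s): [2.39, 2.39, 2.79, 3.14, 3.14, 3.14].

INTERFACE

Orientations are given as a rotation vector (axis times angle).
In Python, from plant import robot, imaging gives the robot as it stands.
- The arm moves only by the shell command python3 -m inch 'ROWS' [OPENING] [FORCE]. ROWS is JSON, a list of rows, each an object of numbers: "x", "y", "z": the shift along the tool's x, y, z in mm; "twist": the turn about the tool's y in rad. In form: [{"x": .., "y": .., "z": .., "twist": ..}, ...]. A call has 1 to 12 rows; each row shifts and turns the commanded pose from where the row before left it, along the tool's axes as they then stand; what a row does not reach is not made up. A row lasts 1/10 s, in which the tool goes at most 50 mm and 8.59 degrees, less where a joint would pass 70% of its speed; a pose out of reach is approached as far as the arm can. A call with a gripper value outside its range is refused whole. OPENING is the gripper command: -1 is shut, 1 is fully open, values between are in proportion, set as the call begins (- or left out, the last holds). The fingers move at their own pace and stop on an object; FORCE is the grip in N (left out, the last holds). Time passes only in rows, so rows that do not move let the fingers close. It gives the time, the measured TCP pose, the force and the opening at its end, in the units of the state.
- robot.read_state(): the state, without advancing time (a new reading comes with each control period).
- imaging.read_camera(name): name is "side" or "top"; returns a dict with "color" (480x640x3 uint8, red, green, blue), "depth" (480x640 float32, m along the optical axis (not along the pixel's ray), 0 where there is no reading), "fx", "fy", "cx", "cy" (pixels), "rvec" (rotation vector, rad) and "tvec" (3), from world to camera coordinates, as OpenCV has them. Camera axes: x right, y down, z forward; pixel columns grow to the right and rows downward; lengths in m; the calibration is good to about 2 mm. A picture is of the moment at which its call begins.
- robot.close_job(): hands the job in, once; it reports no verdict.
The state is a dict: "t": time; "q": joint angles; "dq": joint speeds; "joint_torque": joint torques, N m; "tool_pos": TCP position; "orientation": TCP orientation; "force": force on the tool from outside, world axes, zero at the start; "wrist_torque": the same for the moment, N m; "opening": finger opening in m.
Only numpy, scipy, OpenCV 4.12 (cv2) and the standard library are available. Lean on these libraries where they do the work, as an engineer would, in place of code of your own. Each camera call takes 0.05 s, during which the arm holds its last target.

TASK

Get the block heater ready for a colleague who is about to take vials out of it: draw the dial thermometer straight up out of the hole in the lid, stand it stem-down in the empty steel beaker and let go of it there (do not drop it), then raise the lid by its handle to about 60 degrees. The lid has no stay and falls shut if let go, so finish while still holding it open, still, at about 60 degrees; never let it fall, and leave the heater's neighbours (bottle, clamp ring, wrench) where they are.

Things in the scene. Friction and masses are not known exactly. Their poses are not given: they have to be found in the camera images.
- heater: Dry-block heater fixed to the bench: white housing 280 (x) by 220 mm, 100 mm high, low sloping control panel in front (-x), dark steel lid over the rear two thirds. Origin: centre of the underside; x points from panel to hinge, y left, z up. The 10 mm thermometer well under the lid is at x +45, y +50 mm, its floor 35 mm above the bench; the lid's 13 mm hole is right above it.
- lid (a joint): Lid angle, rad: 0 shut, grows as the front edge rises, stop at 1.45. Steel plate 180 mm deep, 204 wide, 12 thick, 0.5 kg, top 113 mm above the bench when shut. Plain hinge, no spring or stay: it falls shut from any angle. It must not be opened with the thermometer in its hole.
- lid_hinge (a point): Middle of the lid's hinge line, at heater x +128, y 0, 106 mm above the bench; fixed, axes as the heater's. The hinge line runs along heater y; the lid opens up and over towards heater +x.
- lid_handle (a point): Middle of the lid's handle, moving with the lid: round black bar 12 mm thick, 104 mm long, parallel to the hinge line, on two end posts, its axis 38 mm above the lid's top face (32 mm clear under it). Lid shut: it lies 160 mm in front (heater -x) of the hinge line and 45 mm above it, 151 mm above the bench, 77 mm in front of the thermometer.
- thermometer: Dial thermometer, about 85 g, at the start upright through the lid in the well: straight steel stem 8 mm thick, 107 mm long, round dial head on top 45 mm across, 14 mm thick, white face up. Origin: tip of the stem; z runs along the stem to the dial. At the start 78 mm of stem is below the lid's top face, the dial's underside 29 mm above it.
- thermometer_dial (a point): Middle of the thermometer's dial head, 114 mm from the stem's tip along its z.
- beaker: Empty plain steel beaker, loose, 0.45 kg: 74 mm outside (78 at the rim), inside 66 mm across, 100 mm high, inner floor 6 mm above its underside. Origin: centre of the underside, z up. It stands on one side of the heater and the bottle on the other; which is which changes.
- bottle: Bystander: brown glass bottle with a cap, 68 mm across, 150 mm high, loose. Origin: centre of the underside. Leave it alone.
- clamp_ring: Bystander: steel clamp ring lying flat, 110 mm outside, 76 mm inside, 28 mm high, loose. Origin: centre of the underside. Leave it alone.
- wrench: Bystander: steel wrench 170 mm long lying on the bench, loose. Origin: centre of its underside. Leave it alone.
Not all that is in view belongs to the job. What is shaped like the thermometer but pink or yellow is not meant.

How it is judged:
By the outcome, as a careful person would: the job done as asked, in the order asked, and still so for the second after the job is handed in, while the arm keeps its last pose, push and grip.
It also fails if it takes over 53 s, if anything falls off the work surface, if the arm or the gripper's body presses on something with over 40 N, if the wrist force passes 120 N, or if a joint passes its speed limit or range.

## Working session

There is one attempt and no reset: what is moved stays moved. The work goes in short steps, Python scripts to look and compute and a shell command to move; the robot and the scene stay as the last step left them, time stands still between calls to the robot, and variables do not carry over. Pictures are saved under pics/ and viewed, and the job is handed in when it is done.

```bash
ls; mkdir -p pics; cat > h.py <<'E'
import numpy as np, cv2
from plant import robot, imaging
def snap(name,tag):
    c=imaging.read_camera(name)
    cv2.imwrite(f'pics/{tag}.png',c['color'][:,:,::-1]); np.savez(f'pics/{tag}.npz',**c); return c
def cloud(c):
    R=cv2.Rodrigues(np.array(c['rvec'],float))[0]; t=np.array(c['tvec'],float).ravel()
    v,u=np.mgrid[0:480,0:640]; d=c['depth']
    P=np.stack([(u-c['cx'])/c['fx']*d,(v-c['cy'])/c['fy']*d,d],-1)
    W=(P-t)@R; W[d==0]=np.nan; return W
def proj(c,p):
    R=cv2.Rodrigues(np.array(c['rvec'],float))[0]; q=R@np.array(p)+np.array(c['tvec'],float).ravel()
    return q[0]/q[2]*c['fx']+c['cx'],q[1]/q[2]*c['fy']+c['cy']
E
python3 - <<'E'
from h import *
for n in('top','side'):
    c=snap(n,n+'0'); R=cv2.Rodrigues(np.array(c['rvec'],float))[0]; print(n,-R.T@np.array(c['tvec']).ravel(),R[2])
s=robot.read_state(); print({k:np.round(v,3) for k,v in s.items()})
E
```

```text
pics
top [ 0.43282035 -0.00933972  1.25572168] [ 0.16444901  0.02331807 -0.98610993]
side [0.03060232 0.65292842 0.87179272] [ 0.48555134 -0.56700469 -0.6653913 ]
{'t': np.float64(0.1), 'q': array([-1.366,  0.131,  1.489,  0.   ,  1.523, -0.085]), 'dq': array([ 0.001, -0.001, -0.004, -0.   ,  0.002,  0.   ]), 'joint_torque': array([ 1.0000e-03, -5.6134e+01, -4.9310e+01,  7.7000e-02,  2.9000e-02,
       -0.0000e+00]), 'tool_pos': array([ 0.171, -0.575,  0.404]), 'orientation': array([-1.331,  0.994, -0.992]), 'force': array([-0.032, -0.707, -0.255]), 'wrist_torque': array([-0.046, -0.01 , -0.017]), 'opening': np.float64(0.093)}
```

View pics/top0.png

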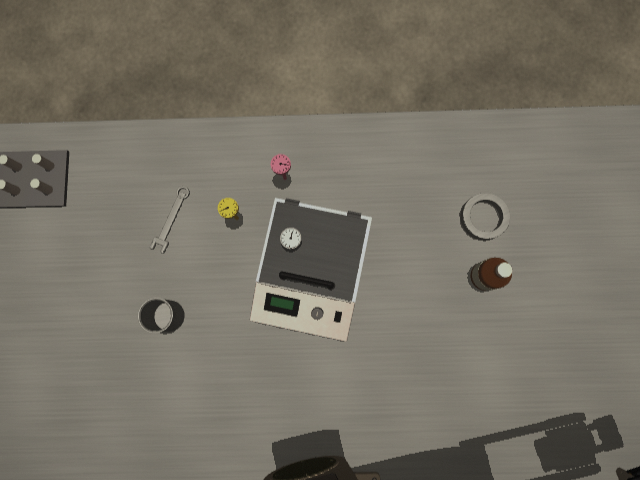

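View pics/side0.png

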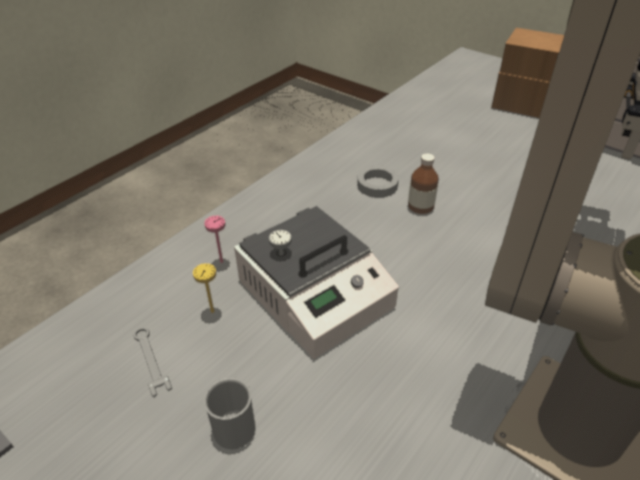

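The top view shows the white dial at (290,238), the handle bar at about (307,280), the beaker at (156,315) on the left and the bottle at (494,272) on the right. The pink and yellow decoys are at (281,164) and (228,208).

```bash
python3 - <<'E'
from h import *
for n in('top0','side0'):
    c=dict(np.load(f'pics/{n}.npz')); W=cloud(c); col=c['color'].astype(int); z=W[...,2]
    def rep(m,l): print(n,l,m.sum(),np.round(np.nanmean(W[m],0),4),np.round(np.nanmedian(W[m],0),4), np.round(np.nanmax(W[m],0)-np.nanmin(W[m],0),3))
    v,u=np.mgrid[0:480,0:640]
    du,dv,hu,hv,bu,bv=(290,238,307,280,156,315) if n=='top0' else (280,238,325,255,230,405)
    near=lambda a,b,r:(abs(u-a)<r)&(abs(v-b)<r)
    md=near(du,dv,18)&(z>.143)&(z<.17); rep(md,'dial')
    mm,r=cv2.minEnclosingCircle(W[md][:,:2].astype(np.float32)); print(mm,r)
    mh=near(hu,hv,35)&(z>.14)&(z<.165)&(col.max(-1)<70); rep(mh,'handle')
    P=W[mh][:,:2]; rect=cv2.minAreaRect(P.astype(np.float32)); print(rect)
    w,V=np.linalg.eigh(np.cov(P.T)); print('axis',V[:,1],np.degrees(np.arctan2(V[1,1],V[0,1])))
    ml=near(du+15,dv+10,55)&(abs(z-.113)<.006)&(col.max(-1)<90); rep(ml,'lid'); print(cv2.minAreaRect(W[ml][:,:2].astype(np.float32)))
    mb=near(bu,bv,32)&(z>.09)&(z<.108); rep(mb,'rim'); print(cv2.minEnclosingCircle(W[mb][:,:2].astype(np.float32)))
    rep(near(bu,bv,40)&(z<.02)&(z>-.02),'bench')
E
```

```text
top0 dial 369 [0.6126 0.0714 0.1564] [0.6128 0.0719 0.1567] [0.045 0.044 0.019]
(0.6131942272186279, 0.07174315303564072) 0.02277175895869732
top0 handle 331 [0.5288 0.0408 0.1557] [0.5269 0.0421 0.1559] [0.088 0.112 0.022]
((0.5560290813446045, 0.03499776870012283), (0.11806581169366837, 0.07135310769081116), 76.82586669921875)
axis [0.31388932 0.94945958] 71.70622390598555
top0 lid 6787 [0.5936 0.0233 0.1134] [0.5901 0.02   0.1134] [0.225 0.219 0.012]
((0.5988602042198181, 0.023998260498046875), (0.20342698693275452, 0.19152118265628815), 76.96688079833984)
top0 rim 313 [0.4605 0.3747 0.0988] [0.4615 0.3798 0.0994] [0.075 0.076 0.015]
((0.460018515586853, 0.3709630072116852), 0.03904721885919571)
top0 bench 5306 [0.4639 0.4016 0.0012] [0.4642 0.3987 0.0009] [0.185 0.193 0.029]
side0 dial 354 [0.6102 0.0741 0.157 ] [0.6098 0.075  0.1581] [0.045 0.047 0.018]
(0.6124029755592346, 0.07094141840934753) 0.024501794949173927
side0 handle 344 [0.5257 0.045  0.1554] [0.526  0.0463 0.1568] [0.034 0.111 0.024]
((0.5268677473068237, 0.041357532143592834), (0.11305101960897446, 0.015177307650446892), 75.14166259765625)
axis [0.22726999 0.97383179] 76.86360221528228
side0 lid 2189 [0.5794 0.0641 0.1151] [0.5762 0.0773 0.1154] [0.208 0.222 0.012]
((0.5912404656410217, 0.029712021350860596), (0.19602236151695251, 0.1850062757730484), 76.98084259033203)
side0 rim 666 [0.4634 0.3682 0.0984] [0.467  0.3672 0.0996] [0.078 0.077 0.015]
((0.4612047076225281, 0.36932846903800964), 0.03972021862864494)
side0 bench 3705 [0.5064 0.3357 0.0029] [0.5045 0.3344 0.0023] [0.226 0.2   0.023]
```

```bash
cat >> h.py <<'E'
YAW=np.radians(-13.0); HX=np.array([np.cos(YAW),np.sin(YAW),0]); HY=np.array([-np.sin(YAW),np.cos(YAW),0])
def st():
    s=robot.read_state(); R=cv2.Rodrigues(np.array(s['orientation'],float))[0]; return s,R,np.array(s['tool_pos'])
def togo(target):  # target TCP world -> mm in tool axes, plus jaw yaw error
    s,R,p=st(); d=R.T@(np.array(target)-p)*1000
    # twist about tool y that brings tool x parallel to +-HX
    t=np.arctan2(-(R.T@HX)[2],(R.T@HX)[0]); t=(t+np.pi/2)%np.pi-np.pi/2
    Rn=R@cv2.Rodrigues(np.array([0,t,0]))[0]
    print('t',round(s['t'],2),'pos',np.round(p,4),'q',np.round(s['q'],2),'F',np.round(s['force'],1),'open',round(float(s['opening']),4))
    print('toolR\n',np.round(R,3)); print('shift now axes',np.round(d,1),'twist',round(t,4),'shift after twist',np.round(Rn.T@(np.array(target)-p)*1000,1))
E
python3 -c "
from h import *
togo([.613,.0715,.404])"
```

```text
t 0.1 pos [ 0.1714 -0.5748  0.4038] q [-1.37  0.13  1.49  0.    1.52 -0.09] F [-0.  -0.7 -0.3] open 0.0929
toolR
 [[ 0.286 -0.     0.958]
 [-0.958  0.002  0.286]
 [-0.002 -1.     0.   ]]
shift now axes [-493.2    0.7  607.8] twist -1.0541 shift after twist [2.849e+02 7.000e-01 7.290e+02]
```

```bash
python3 -m inch '[{"z":20,"twist":-0.12},{"z":30,"twist":-0.12},{"z":35,"twist":-0.12},{"z":35,"twist":-0.12},{"z":35,"twist":-0.12},{"z":35,"twist":-0.12},{"z":35,"twist":-0.12},{"z":40,"twist":-0.12},{"z":40,"twist":-0.094},{"z":40},{"z":40},{"z":40}]' 0.5 20
python3 -c "
from h import *
togo([.613,.0715,.404])"
```

```text
t 0.1 pos [ 0.1714 -0.5748  0.4038] q [-1.37  0.13  1.49  0.    1.52 -0.09] F [-0.  -0.7 -0.3] open 0.0929
toolR
 [[ 0.286 -0.     0.958]
 [-0.958  0.002  0.286]
 [-0.002 -1.     0.   ]]
shift now axes [-493.2    0.7  607.8] twist -1.0541 shift after twist [2.849e+02 7.000e-01 7.290e+02]$[0]: bad value
```

```bash
python3 -m inch '[{"x":0,"y":0,"z":20,"twist":-0.12},{"x":0,"y":0,"z":30,"twist":-0.12}]' 0.5 20
python3 -c "
from h import *
togo([.613,.0715,.404])"
```

```text
t: 0.3
tool_pos: [0.2175, -0.5576, 0.4041]
orientation: [-1.415, 0.81, -0.808]
force: [0.2, -0.9, -0.2]
opening: 0.0814
t 0.3 pos [ 0.2175 -0.5576  0.4041] q [-1.28  0.13  1.49 -0.    1.52 -0.25] F [ 0.2 -0.9 -0.2] open 0.0814
toolR
 [[ 0.507 -0.001  0.862]
 [-0.862  0.001  0.507]
 [-0.001 -1.    -0.   ]]
shift now axes [-3.415e+02  3.000e-01  6.600e+02] twist -0.8119 shift after twist [2.439e+02 3.000e-01 7.020e+02]
```

All keys are required in every row. Continuing.

```bash
python3 -m inch '[{"x":0,"y":0,"z":35,"twist":-0.12},{"x":0,"y":0,"z":35,"twist":-0.12},{"x":0,"y":0,"z":35,"twist":-0.12},{"x":0,"y":0,"z":35,"twist":-0.12},{"x":0,"y":0,"z":35,"twist":-0.12},{"x":0,"y":0,"z":35,"twist":-0.12},{"x":15,"y":0,"z":35,"twist":-0.09},{"x":15,"y":0,"z":35,"twist":0},{"x":15,"y":0,"z":35,"twist":0},{"x":15,"y":0,"z":35,"twist":0},{"x":15,"y":0,"z":35,"twist":0},{"x":15,"y":0,"z":35,"twist":0}]' 0.5 20
python3 -c "
from h import *
togo([.613,.0715,.404])"
```

```text
t: 1.5
tool_pos: [0.4959, -0.2225, 0.4044]
orientation: [-1.563, 0.182, -0.181]
force: [1.6, 0.1, 0.2]
opening: 0.0697
t 1.5 pos [ 0.4959 -0.2225  0.4044] q [-0.52 -0.02  1.65 -0.    1.52 -0.29] F [1.6 0.1 0.2] open 0.0697
toolR
 [[ 0.973 -0.001  0.229]
 [-0.229  0.     0.973]
 [-0.001 -1.     0.   ]]
shift now axes [ 46.7   0.4 313. ] twist -0.0042 shift after twist [ 48.    0.4 312.8]
```

```bash
python3 -m inch '[{"x":5,"y":0,"z":35,"twist":-0.004},{"x":6,"y":0,"z":35,"twist":0},{"x":6,"y":0,"z":35,"twist":0},{"x":6,"y":0,"z":35,"twist":0},{"x":6,"y":0,"z":35,"twist":0},{"x":6,"y":0,"z":35,"twist":0},{"x":6,"y":0,"z":35,"twist":0},{"x":6,"y":0,"z":30,"twist":0},{"x":1,"y":0,"z":20,"twist":0},{"x":0,"y":0,"z":10,"twist":0},{"x":0,"y":0,"z":0,"twist":0},{"x":0,"y":0,"z":0,"twist":0}]' 0.5 20
python3 -c "
from h import *
togo([.613,.0715,.321])
snap('side','s1');snap('top','t1')"
```

```text
t: 2.7
tool_pos: [0.6106, 0.0617, 0.4045]
orientation: [-1.564, 0.179, -0.178]
force: [-0.2, -0.2, 0.1]
opening: 0.0698
t 2.7 pos [0.6106 0.0617 0.4045] q [ 0.02  0.17  1.45 -0.    1.53  0.24] F [-0.2 -0.2  0.1] open 0.0698
toolR
 [[ 0.974 -0.001  0.225]
 [-0.225 -0.     0.974]
 [-0.    -1.    -0.001]]
shift now axes [ 0.1 83.5 10.1] twist -0.0002 shift after twist [ 0.1 83.5 10.1]
```

View pics/s1.png

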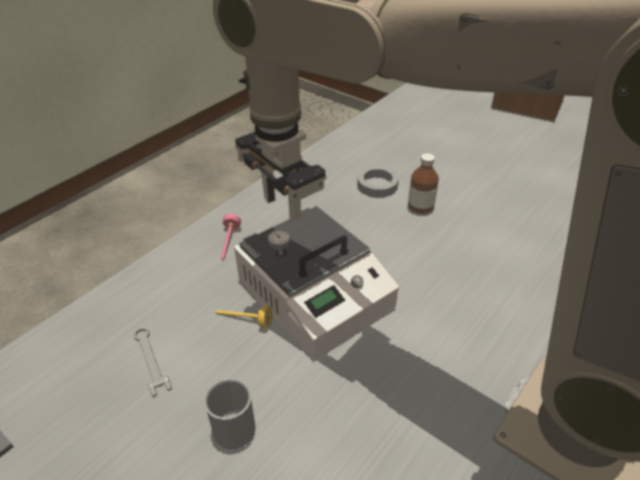

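The view shows the arm above the dial at (279,238). The two decoys have toppled by themselves (pink at (231,235), yellow at (245,316)) and they are clear of the path. Lowering now.

```bash
python3 -m inch '[{"x":0,"y":5,"z":5,"twist":0},{"x":0,"y":12,"z":5,"twist":0},{"x":0,"y":15,"z":0,"twist":0},{"x":0,"y":15,"z":0,"twist":0},{"x":0,"y":15,"z":0,"twist":0},{"x":0,"y":12,"z":0,"twist":0},{"x":0,"y":7,"z":0,"twist":0},{"x":0,"y":3,"z":0,"twist":0},{"x":0,"y":0,"z":0,"twist":0},{"x":0,"y":0,"z":0,"twist":0}]' 0.5 20
python3 -c "
from h import *
togo([.613,.0715,.321])
snap('side','s2');snap('top','t2')
for n in('s2','t2'):
    c=dict(np.load(f'pics/{n}.npz'));s,R,p=st();g=p+R[:,1]*.167
    u,v=map(int,proj(c,g));print(n,u,v);i=c['color'][max(0,v-60):v+60,max(0,u-80):u+80,::-1]
    cv2.imwrite(f'pics/{n}z.png',cv2.resize(i,None,fx=4,fy=4))
"
```

```text
t: 3.8
tool_pos: [0.6134, 0.0721, 0.3215]
orientation: [-1.563, 0.177, -0.179]
force: [0.2, -0.7, 0.4]
opening: 0.0697
t 3.8 pos [0.6134 0.0721 0.3215] q [ 0.03  0.23  1.53 -0.    1.38  0.26] F [ 0.2 -0.7  0.4] open 0.0697
toolR
 [[ 0.974  0.001  0.225]
 [-0.225  0.     0.974]
 [ 0.001 -1.     0.   ]]
shift now axes [-0.3  0.5 -0.7] twist -0.0001 shift after twist [-0.3  0.5 -0.7]
s2 279 238
t2 290 238
```

View pics/s2z.png

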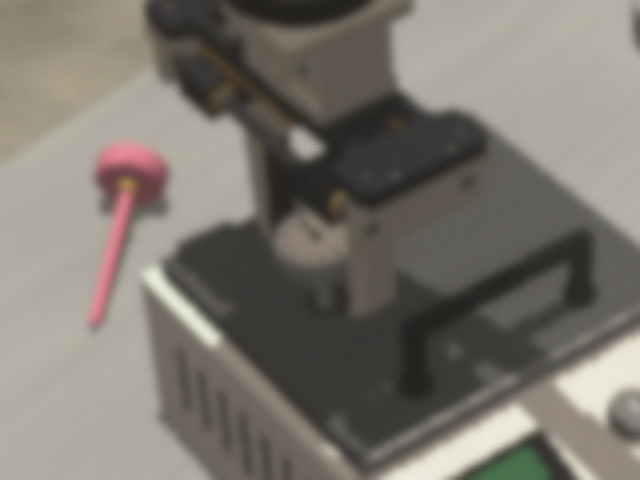

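The fingers straddle the dial, which sits near (310,235) in the crop between the pads. Closing.

```bash
python3 -m inch '[{"x":0,"y":0,"z":0,"twist":0},{"x":0,"y":0,"z":0,"twist":0},{"x":0,"y":0,"z":0,"twist":0},{"x":0,"y":0,"z":0,"twist":0},{"x":0,"y":0,"z":0,"twist":0},{"x":0,"y":0,"z":0,"twist":0},{"x":0,"y":0,"z":0,"twist":0},{"x":0,"y":0,"z":0,"twist":0}]' -0.3 20
```

```text
t: 4.7
tool_pos: [0.6131, 0.0721, 0.3208]
orientation: [-1.563, 0.178, -0.178]
force: [1.2, 0.2, 0.6]
opening: 0.0442
```

```bash
python3 -m inch '[{"x":0,"y":-3,"z":0,"twist":0},{"x":0,"y":-6,"z":0,"twist":0},{"x":0,"y":-10,"z":0,"twist":0},{"x":0,"y":-10,"z":0,"twist":0},{"x":0,"y":-10,"z":0,"twist":0},{"x":0,"y":-10,"z":0,"twist":0},{"x":0,"y":-10,"z":0,"twist":0},{"x":0,"y":-15,"z":0,"twist":0},{"x":0,"y":-15,"z":0,"twist":0},{"x":0,"y":-15,"z":0,"twist":0},{"x":0,"y":-10,"z":0,"twist":0},{"x":0,"y":-6,"z":0,"twist":0}]' -
python3 -c "
from h import *
togo([.4605,.3702,.441])
snap('side','s3');snap('top','t3')
c=dict(np.load('pics/s3.npz'));s,R,p=st();g=p+R[:,1]*.167
u,v=map(int,proj(c,g));print(u,v);i=c['color'][max(0,v-60):v+100,max(0,u-80):u+80,::-1]
cv2.imwrite('pics/s3z.png',cv2.resize(i,None,fx=3.6,fy=3.6))
"
```

```text
t: 5.9
tool_pos: [0.6133, 0.0721, 0.4425]
orientation: [-1.563, 0.177, -0.18]
force: [-0.6, 0.4, -1.0]
opening: 0.0443
t 5.9 pos [0.6133 0.0721 0.4425] q [ 0.03  0.16  1.38 -0.    1.59  0.26] F [-0.6  0.4 -1. ] open 0.0443
toolR
 [[ 0.974  0.002  0.225]
 [-0.225  0.     0.974]
 [ 0.002 -1.     0.   ]]
shift now axes [-215.9    1.3  256. ] twist -0.0001 shift after twist [-215.9    1.3  256.1]
275 189
```

View pics/s3z.png

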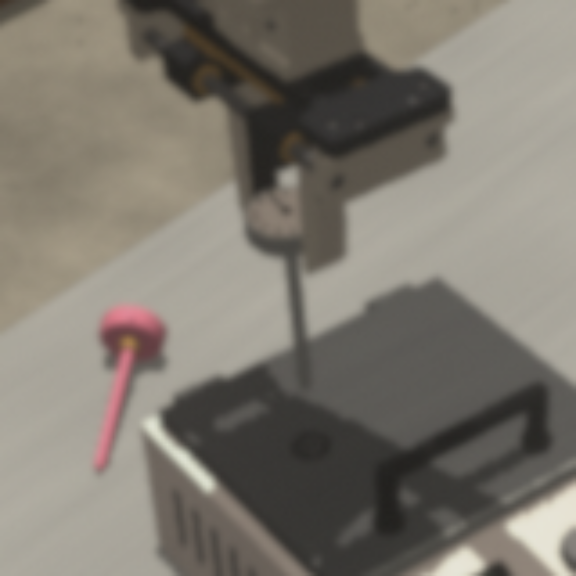

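The thermometer is clear of the hole, with the tip at about (303,385) in the crop above the hole at (310,443), and it hangs upright. Carrying it to the beaker.

```bash
python3 -m inch '[{"x":0,"y":0,"z":10,"twist":0},{"x":0,"y":0,"z":20,"twist":0},{"x":0,"y":0,"z":30,"twist":0},{"x":-15,"y":0,"z":30,"twist":0},{"x":-30,"y":0,"z":30,"twist":0},{"x":-30,"y":0,"z":30,"twist":0},{"x":-30,"y":0,"z":30,"twist":0},{"x":-30,"y":0,"z":30,"twist":0},{"x":-30,"y":0,"z":25,"twist":0},{"x":-25,"y":0,"z":20,"twist":0},{"x":-15,"y":0,"z":10,"twist":0},{"x":-8,"y":0,"z":5,"twist":0}]' -
python3 -m inch '[{"x":-3,"y":0,"z":3,"twist":0},{"x":0,"y":0,"z":0,"twist":0},{"x":0,"y":0,"z":0,"twist":0}]' -
python3 -c "
from h import *
c=np.array([.4606,.370,.2925])+.018*HY
togo(c)
snap('side','s4');snap('top','t4')
c=dict(np.load('pics/s4.npz'));s,R,p=st();g=p+R[:,1]*.167
u,v=map(int,proj(c,g));print(u,v);i=c['color'][max(0,v-60):v+110,max(0,u-80):u+80,::-1]
cv2.imwrite('pics/s4z.png',cv2.resize(i,None,fx=3.4,fy=3.4))
"
```

```text
t: 7.2
tool_pos: [0.4651, 0.3845, 0.4399]
orientation: [-1.564, 0.178, -0.176]
force: [0.5, -1.0, -0.6]
opening: 0.0441
t: 7.5
tool_pos: [0.4649, 0.3859, 0.4406]
orientation: [-1.564, 0.179, -0.179]
force: [0.3, 0.5, -0.9]
opening: 0.0444
t 7.5 pos [0.4649 0.3859 0.4406] q [ 0.61  0.13  1.42 -0.    1.59  0.84] F [ 0.3  0.5 -0.9] open 0.0444
toolR
 [[ 0.974  0.     0.226]
 [-0.226 -0.     0.974]
 [ 0.    -1.    -0.   ]]
shift now axes [ -0.6 148.1   1.6] twist -0.0014 shift after twist [ -0.6 148.1   1.6]
201 334
```

View pics/s4z.png

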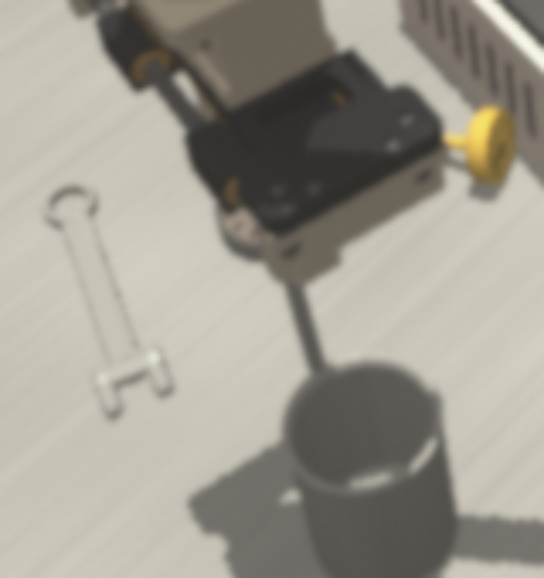

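View pics/t4.png

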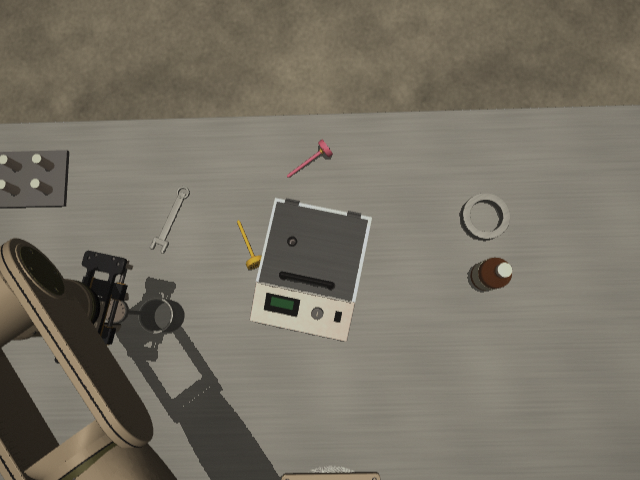

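```bash
python3 - <<'E'
from h import *
for n in('t4','s4','t0','s0'):
    n={'t0':'top0','s0':'side0'}.get(n,n)
    c=dict(np.load(f'pics/{n}.npz')); W=cloud(c); x,y,z=W[...,0],W[...,1],W[...,2]
    m=(abs(z-.098)<.006)&(np.hypot(x-.46,y-.37)<.055)
    P=W[m]; A=np.c_[2*P[:,:2],np.ones(len(P))]; s=np.linalg.lstsq(A,(P[:,:2]**2).sum(1),rcond=None)[0]
    print(n,m.sum(),'fit',s[:2],np.sqrt(s[2]+s[0]**2+s[1]**2),cv2.minEnclosingCircle(P[:,:2].astype(np.float32)))
    if n[0]+n[1] in('t4','s4'):
        m=(np.hypot(x-.465,y-.386)<.02)&(z>.13)&(z<.255)
        for lo in(.14,.16,.18,.2,.22,.24):
            k=m&(z>lo)&(z<lo+.02); print(lo,k.sum(),np.median(W[k],0) if k.any() else '')
E
```

```text
t4 279 fit [0.46015023 0.36992426] 0.035545627014269617 ((0.4598400592803955, 0.37113887071609497), 0.03895289823412895)
0.14 0 
0.16 15 [0.46567807 0.38250142 0.16951995]
0.18 17 [0.46355175 0.38304636 0.190416  ]
0.2 16 [0.46395449 0.38334514 0.20982999]
0.22 0 
0.24 0 
s4 599 fit [0.46005604 0.37022359] 0.03550892079162658 ((0.46136170625686646, 0.3694898188114166), 0.03911178559064865)
0.14 1 [0.46301354 0.38628781 0.15839966]
0.16 43 [0.46256459 0.38649563 0.17015684]
0.18 44 [0.4627167  0.38682921 0.18981645]
0.2 45 [0.46295721 0.38722854 0.21035175]
0.22 16 [0.46324174 0.38843784 0.22286375]
0.24 0 
top0 282 fit [0.46014368 0.36991127] 0.03554517115842341 ((0.460018515586853, 0.3709630072116852), 0.03904721885919571)
side0 591 fit [0.46020738 0.36995641] 0.03558116362241629 ((0.4612047076225281, 0.36932846903800964), 0.03972021862864494)
```

```bash
python3 -m inch '[{"x":0,"y":5,"z":0,"twist":0},{"x":0,"y":15,"z":0,"twist":0},{"x":0,"y":20,"z":0,"twist":0},{"x":0,"y":20,"z":0,"twist":0},{"x":0,"y":20,"z":0,"twist":0},{"x":0,"y":20,"z":0,"twist":0},{"x":0,"y":15,"z":0,"twist":0},{"x":0,"y":12,"z":0,"twist":0},{"x":0,"y":8,"z":0,"twist":0},{"x":0,"y":5,"z":0,"twist":0},{"x":0,"y":3,"z":0,"twist":0},{"x":0,"y":0,"z":0,"twist":0}]' -
python3 -m inch '[{"x":0,"y":1,"z":0,"twist":0},{"x":0,"y":1,"z":0,"twist":0},{"x":0,"y":0,"z":0,"twist":0},{"x":0,"y":0,"z":0,"twist":0}]' -
```

```text
t: 8.8
tool_pos: [0.4642, 0.3868, 0.2979]
orientation: [-1.563, 0.178, -0.178]
force: [-0.0, 0.0, -1.3]
opening: 0.0439
t: 9.2
tool_pos: [0.4641, 0.3868, 0.296]
orientation: [-1.563, 0.178, -0.178]
force: [0.2, -0.2, -1.2]
opening: 0.0442
```

Now shift towards the wall in small steps so the stem rests on the rim, watching the lateral force.

```bash
python3 -m inch '[{"x":0,"y":0,"z":2,"twist":0},{"x":0,"y":0,"z":2,"twist":0},{"x":0,"y":0,"z":2,"twist":0},{"x":0,"y":0,"z":1,"twist":0},{"x":0,"y":0,"z":1,"twist":0},{"x":0,"y":0,"z":0,"twist":0},{"x":0,"y":0,"z":0,"twist":0}]' - 8
python3 -m inch '[{"x":0,"y":0,"z":1,"twist":0},{"x":0,"y":0,"z":1,"twist":0},{"x":0,"y":0,"z":1,"twist":0},{"x":0,"y":0,"z":0,"twist":0},{"x":0,"y":0,"z":0,"twist":0}]' - 5
python3 -m inch '[{"x":0,"y":0,"z":1,"twist":0},{"x":0,"y":0,"z":1,"twist":0},{"x":0,"y":0,"z":1,"twist":0},{"x":0,"y":0,"z":0,"twist":0},{"x":0,"y":0,"z":0,"twist":0}]' - 5
python3 -c "
from h import *
togo([.4642,.3868,.2925])
snap('side','s5');snap('top','t5')
c=dict(np.load('pics/s5.npz'));s,R,p=st();g=p+R[:,1]*.167
u,v=map(int,proj(c,g));print(u,v);i=c['color'][max(0,v-50):v+80,max(0,u-80):u+80,::-1]
cv2.imwrite('pics/s5z.png',cv2.resize(i,None,fx=4,fy=4))
"
```

```text
t: 9.9
tool_pos: [0.4659, 0.3945, 0.2957]
orientation: [-1.564, 0.178, -0.178]
force: [0.4, 0.5, -0.8]
opening: 0.0447
t: 10.4
tool_pos: [0.4666, 0.3974, 0.2958]
orientation: [-1.564, 0.178, -0.178]
force: [0.4, -0.9, -0.7]
opening: 0.0448
t: 10.9
tool_pos: [0.4673, 0.4004, 0.2957]
orientation: [-1.563, 0.178, -0.178]
force: [0.2, -0.6, -0.4]
opening: 0.0444
t 10.9 pos [0.4673 0.4004 0.2957] q [ 0.63  0.24  1.56 -0.    1.34  0.85] F [ 0.2 -0.6 -0.4] open 0.0444
toolR
 [[ 0.974  0.     0.225]
 [-0.225 -0.     0.974]
 [ 0.    -1.    -0.   ]]
shift now axes [  0.1   3.2 -13.9] twist -0.0001 shift after twist [  0.1   3.2 -13.9]
208 398
```

View pics/s5z.png

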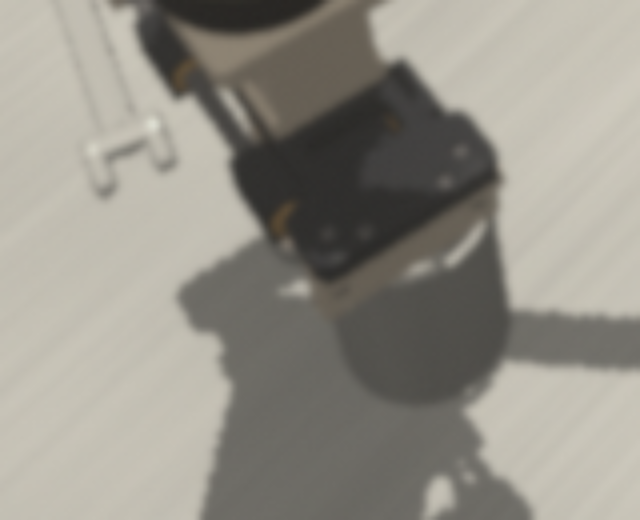

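```bash
python3 -m inch '[{"x":0,"y":1,"z":0,"twist":0},{"x":0,"y":1,"z":0,"twist":0},{"x":0,"y":0,"z":0,"twist":0},{"x":0,"y":0,"z":0,"twist":0}]' - 5
python3 -m inch '[{"x":0,"y":1,"z":1,"twist":0},{"x":0,"y":1,"z":1,"twist":0},{"x":0,"y":0,"z":0,"twist":0},{"x":0,"y":0,"z":0,"twist":0}]' - 5
python3 - <<'E'
from h import *
for n in('t5','s5'):
    c=dict(np.load(f'pics/{n}.npz')); W=cloud(c); x,y,z=W[...,0],W[...,1],W[...,2]
    m=(abs(z-.098)<.006)&(np.hypot(x-.46,y-.37)<.05)&(y<.38)
    P=W[m]; A=np.c_[2*P[:,:2],np.ones(len(P))]; s=np.linalg.lstsq(A,(P[:,:2]**2).sum(1),rcond=None)[0]
    print(n,m.sum(),s[:2],np.sqrt(s[2]+s[0]**2+s[1]**2))
E
```

```text
t: 11.4
tool_pos: [0.4672, 0.4003, 0.2936]
orientation: [-1.564, 0.178, -0.178]
force: [-1.2, -0.1, -0.4]
opening: 0.0449
t: 11.8
tool_pos: [0.4677, 0.4024, 0.2917]
orientation: [-1.564, 0.178, -0.178]
force: [0.0, -1.1, 0.6]
opening: 0.0447
t5 141 [0.46010726 0.36978607] 0.03551277618640081
s5 60 [0.43909209 0.36795488] 0.01598459155030383
```

```bash
python3 -m inch '[{"x":0,"y":0,"z":0,"twist":0},{"x":0,"y":0,"z":0,"twist":0},{"x":0,"y":0,"z":0,"twist":0},{"x":0,"y":0,"z":0,"twist":0}]' 0.02 5
python3 -m inch '[{"x":0,"y":0,"z":0,"twist":0},{"x":0,"y":0,"z":0,"twist":0},{"x":0,"y":0,"z":0,"twist":0},{"x":0,"y":0,"z":0,"twist":0},{"x":0,"y":0,"z":0,"twist":0}]' 0.2 5
python3 -m inch '[{"x":0,"y":0,"z":0,"twist":0},{"x":0,"y":0,"z":0,"twist":0},{"x":0,"y":0,"z":0,"twist":0},{"x":0,"y":0,"z":0,"twist":0},{"x":0,"y":0,"z":0,"twist":0}]' 0.6 5
python3 -c "
from h import *
snap('side','s6');snap('top','t6')
for n in('s6','t6'):
  c=dict(np.load(f'pics/{n}.npz'));s,R,p=st();g=p+R[:,1]*.167
  u,v=map(int,proj(c,g));print(u,v);i=c['color'][max(0,v-50):v+80,max(0,u-80):u+80,::-1]
  cv2.imwrite(f'pics/{n}z.png',cv2.resize(i,None,fx=4,fy=4))
"
```

```text
t: 12.2
tool_pos: [0.4677, 0.4024, 0.2918]
orientation: [-1.563, 0.178, -0.178]
force: [-0.0, 0.6, -1.3]
opening: 0.0471
t: 12.7
tool_pos: [0.4677, 0.4023, 0.2918]
orientation: [-1.563, 0.178, -0.178]
force: [-0.6, -0.0, 0.2]
opening: 0.0559
t: 13.2
tool_pos: [0.4677, 0.4023, 0.2917]
orientation: [-1.563, 0.178, -0.178]
force: [0.7, -0.3, 0.7]
opening: 0.0748
207 400
136 311
```

View pics/s6z.png

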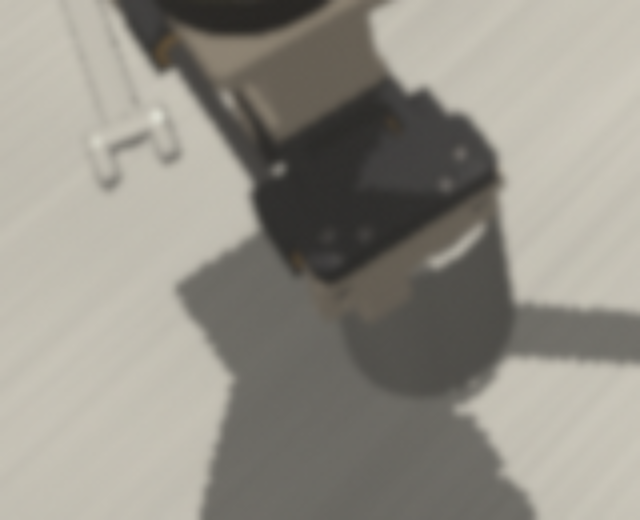

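View pics/t6z.png

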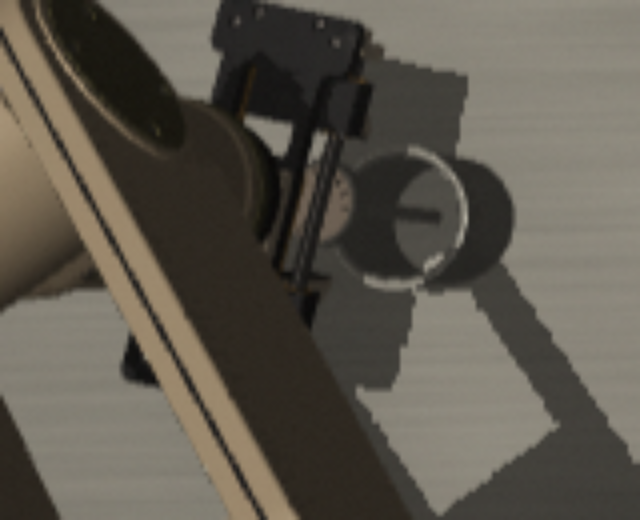

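The stem leans inside the beaker with its tip on the floor (stem at (420,213) in the top crop) and the dial at the left rim. Retreating straight up.

```bash
python3 -m inch '[{"x":0,"y":-3,"z":0,"twist":0},{"x":0,"y":-6,"z":0,"twist":0},{"x":0,"y":-10,"z":0,"twist":0},{"x":0,"y":-15,"z":0,"twist":0},{"x":0,"y":-20,"z":0,"twist":0},{"x":0,"y":-25,"z":0,"twist":0},{"x":0,"y":-25,"z":0,"twist":0},{"x":0,"y":-20,"z":0,"twist":0},{"x":0,"y":-6,"z":0,"twist":0},{"x":0,"y":0,"z":-10,"twist":0},{"x":0,"y":0,"z":-20,"twist":0},{"x":0,"y":0,"z":-30,"twist":0}]' 0.5 20
python3 -m inch '[{"x":0,"y":0,"z":-30,"twist":0},{"x":0,"y":0,"z":-30,"twist":0},{"x":0,"y":0,"z":-30,"twist":0},{"x":5,"y":0,"z":-30,"twist":0},{"x":5,"y":0,"z":-30,"twist":0},{"x":5,"y":0,"z":-30,"twist":0},{"x":5,"y":0,"z":-20,"twist":0},{"x":0,"y":0,"z":-10,"twist":0},{"x":0,"y":0,"z":0,"twist":0}]' -
python3 -c "
from h import *
togo([.5268,.0405,.320])
snap('side','s7');snap('top','t7')
i=np.load('pics/s7.npz')['color'][330:480,130:330,::-1]
cv2.imwrite('pics/s7z.png',cv2.resize(i,None,fx=4,fy=4))
"
```

```text
t: 14.5
tool_pos: [0.4535, 0.3432, 0.42]
orientation: [-1.565, 0.179, -0.176]
force: [1.0, -1.0, 0.2]
opening: 0.0697
t: 15.4
tool_pos: [0.4259, 0.1337, 0.4208]
orientation: [-1.564, 0.181, -0.179]
force: [-0.5, 0.7, 0.2]
opening: 0.07
t 15.4 pos [0.4259 0.1337 0.4208] q [ 0.19 -0.3   1.87 -0.    1.58  0.42] F [-0.5  0.7  0.2] open 0.07
toolR
 [[ 0.974 -0.001  0.227]
 [-0.227 -0.     0.974]
 [-0.001 -1.    -0.001]]
shift now axes [119.5 100.7 -67.9] twist -0.0021 shift after twist [119.4 100.7 -68.1]
```

View pics/s7z.png

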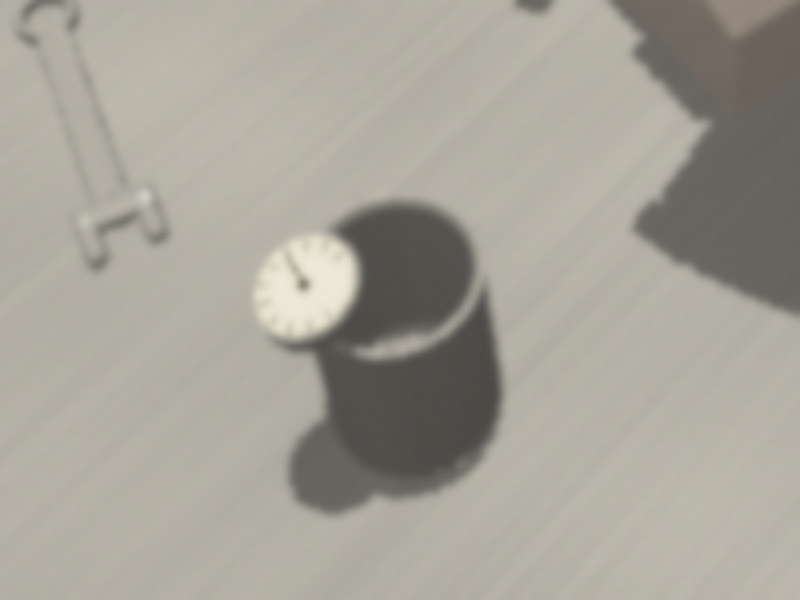

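View pics/t7.png

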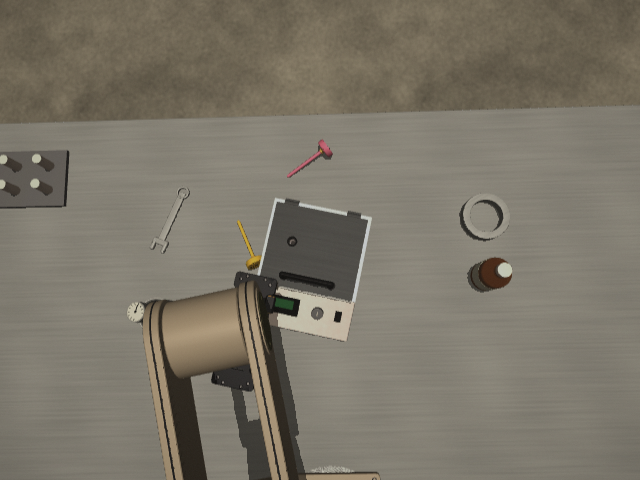

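The thermometer rests in the beaker, dial at (305,285) in the crop, and the neighbours are undisturbed. Moving on to the handle.

```bash
python3 -m inch '[{"x":10,"y":0,"z":-8,"twist":-0.002},{"x":20,"y":0,"z":-12,"twist":0},{"x":25,"y":0,"z":-14,"twist":0},{"x":25,"y":0,"z":-14,"twist":0},{"x":20,"y":0,"z":-10,"twist":0},{"x":12,"y":0,"z":-7,"twist":0},{"x":7,"y":10,"z":-3,"twist":0},{"x":0,"y":20,"z":0,"twist":0},{"x":0,"y":10,"z":0,"twist":0},{"x":0,"y":0,"z":0,"twist":0}]' 0.3 20
python3 -c "
from h import *
togo([.5268,.0405,.322])"
```

```text
t: 16.5
tool_pos: [0.5263, 0.0424, 0.3792]
orientation: [-1.564, 0.179, -0.173]
force: [-0.4, 1.1, 0.8]
opening: 0.0606
t 16.5 pos [0.5263 0.0424 0.3792] q [-0.02 -0.05  1.72  0.    1.48  0.21] F [-0.4  1.1  0.8] open 0.0606
toolR
 [[ 0.975 -0.004  0.222]
 [-0.222  0.     0.975]
 [-0.004 -1.    -0.001]]
shift now axes [ 1.1 57.2 -1.7] twist 0.0027 shift after twist [ 1.1 57.2 -1.7]
```

```bash
python3 -m inch '[{"x":1,"y":5,"z":-2,"twist":0},{"x":0,"y":10,"z":0,"twist":0},{"x":0,"y":14,"z":0,"twist":0},{"x":0,"y":14,"z":0,"twist":0},{"x":0,"y":9,"z":0,"twist":0},{"x":0,"y":5,"z":0,"twist":0},{"x":0,"y":0,"z":0,"twist":0},{"x":0,"y":0,"z":0,"twist":0}]' 0.3 20
python3 -c "
from h import *
togo([.5268,.0405,.322])
snap('side','s8')
i=np.load('pics/s8.npz')['color'][190:340,220:420,::-1]
cv2.imwrite('pics/s8z.png',cv2.resize(i,None,fx=4,fy=4))
"
```

```text
t: 17.3
tool_pos: [0.5279, 0.0397, 0.325]
orientation: [-1.564, 0.176, -0.177]
force: [-0.1, -0.7, 0.2]
opening: 0.0601
t 17.3 pos [0.5279 0.0397 0.325 ] q [-0.02 -0.01  1.78  0.    1.37  0.2 ] F [-0.1 -0.7  0.2] open 0.0601
toolR
 [[ 0.975  0.     0.223]
 [-0.223  0.     0.975]
 [ 0.    -1.     0.   ]]
shift now axes [-1.2  3.   0.5] twist 0.0018 shift after twist [-1.2  3.   0.5]
```

View pics/s8z.png

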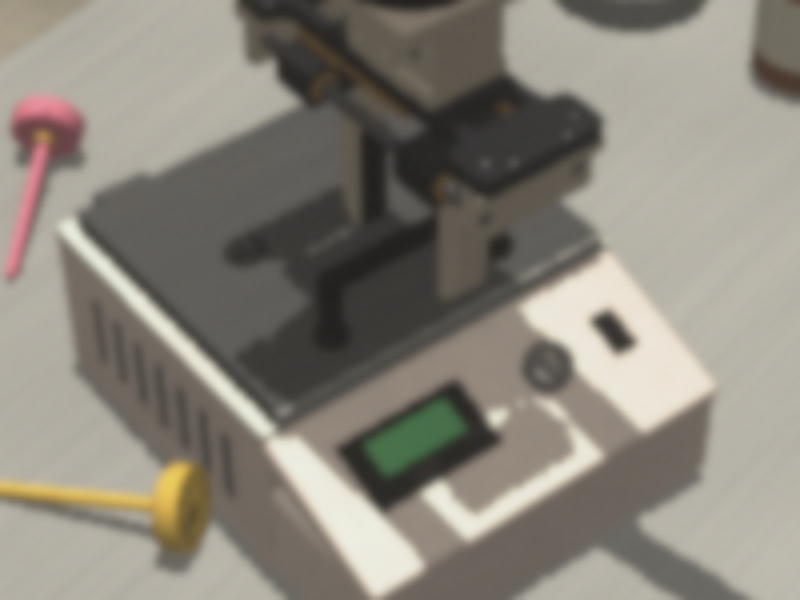

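The fingers straddle the bar near its middle (430,240 in the crop). Lowering by 3 mm and closing.

```bash
python3 -m inch '[{"x":-1,"y":3,"z":0,"twist":0.002},{"x":0,"y":0,"z":0,"twist":0},{"x":0,"y":0,"z":0,"twist":0},{"x":0,"y":0,"z":0,"twist":0},{"x":0,"y":0,"z":0,"twist":0},{"x":0,"y":0,"z":0,"twist":0},{"x":0,"y":0,"z":0,"twist":0},{"x":0,"y":0,"z":0,"twist":0},{"x":0,"y":0,"z":0,"twist":0},{"x":0,"y":0,"z":0,"twist":0}]' -1 25
python3 -c "
from h import *
togo([.5268,.0405,.322])
s,R,p=st()
a0=np.arctan2(45,160);r=np.hypot(45,160)
f=lambda d:np.array([-r*np.cos(a0+np.radians(d)),r*np.sin(a0+np.radians(d))])
th=[0,1,2.5]+[5+2.5*i for i in range(23)]
o=f(0)
for a,b in zip(th,th[1:]): print(b,np.round(f(b)-f(a),1))
print(f(60)-f(0))"
```

```text
t: 18.35
tool_pos: [0.5266, 0.04, 0.3217]
orientation: [-1.563, 0.179, -0.178]
force: [-4.0, 0.1, 2.9]
opening: 0.011
t 18.35 pos [0.5266 0.04   0.3217] q [-0.02 -0.01  1.79  0.    1.36  0.21] F [-4.   0.1  2.9] open 0.011
toolR
 [[ 0.974 -0.001  0.225]
 [-0.225  0.     0.974]
 [-0.001 -1.    -0.   ]]
shift now axes [ 0.1 -0.3  0.5] twist -0.0001 shift after twist [ 0.1 -0.3  0.5]
1 [0.8 2.8]
2.5 [1.3 4.2]
5.0 [2.4 6.8]
7.5 [2.7 6.7]
10.0 [3.  6.6]
12.5 [3.3 6.5]
15.0 [3.6 6.3]
17.5 [3.8 6.2]
20.0 [4.1 6. ]
22.5 [4.4 5.8]
25.0 [4.6 5.6]
27.5 [4.8 5.4]
30.0 [5.1 5.2]
32.5 [5.3 4.9]
35.0 [5.5 4.7]
37.5 [5.7 4.5]
40.0 [5.9 4.2]
42.5 [6.1 4. ]
45.0 [6.2 3.7]
47.5 [6.4 3.4]
50.0 [6.5 3.1]
52.5 [6.7 2.8]
55.0 [6.8 2.5]
57.5 [6.9 2.2]
60.0 [7.  1.9]
[118.97114317 116.06406461]
```

The bar is gripped (opening 11 mm). Lifting along the arc, first part.

```bash
python3 -m inch '[{"x":0.8,"y":-2.8,"z":0,"twist":0},{"x":1.3,"y":-4.2,"z":0,"twist":0},{"x":2.4,"y":-6.8,"z":0,"twist":0},{"x":2.7,"y":-6.7,"z":0,"twist":0},{"x":3.0,"y":-6.6,"z":0,"twist":0},{"x":0,"y":0,"z":0,"twist":0},{"x":0,"y":0,"z":0,"twist":0}]' - 25
python3 -c "
from h import *
togo([.5268,.0405,.322])
snap('side','s9')
i=np.load('pics/s9.npz')['color'][190:340,220:420,::-1]
cv2.imwrite('pics/s9z.png',cv2.resize(i,None,fx=4,fy=4))
"
```

```text
t: 19.05
tool_pos: [0.5366, 0.0376, 0.3496]
orientation: [-1.563, 0.179, -0.177]
force: [-7.4, 1.4, -1.3]
opening: 0.0117
t 19.05 pos [0.5366 0.0376 0.3496] q [-0.03 -0.    1.73  0.    1.42  0.2 ] F [-7.4  1.4 -1.3] open 0.0117
toolR
 [[ 0.974 -0.001  0.225]
 [-0.225  0.     0.974]
 [-0.001 -1.    -0.   ]]
shift now axes [-10.2  27.6   0.6] twist -0.0001 shift after twist [-10.2  27.6   0.6]
```

View pics/s9z.png

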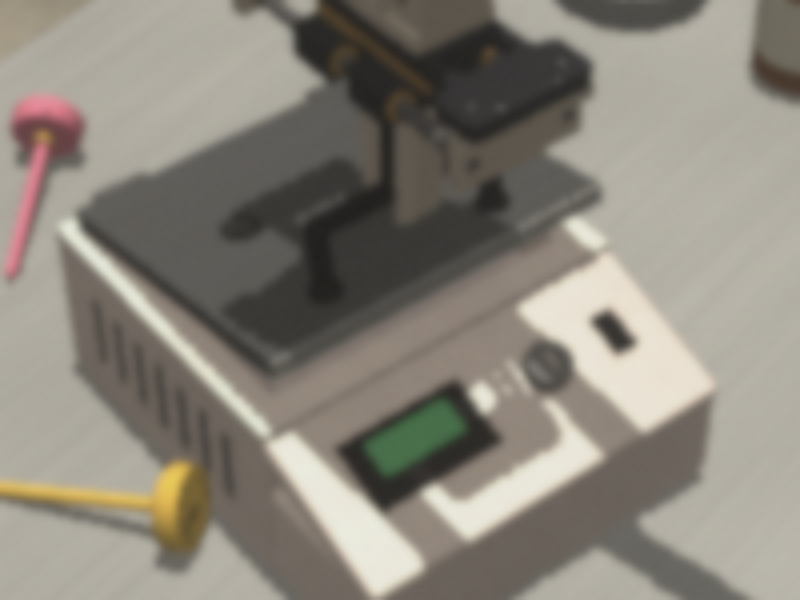

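```bash
python3 -m inch '[{"x":2.6,"y":-6.5,"z":0,"twist":0},{"x":3.2,"y":-6.3,"z":0,"twist":0},{"x":3.8,"y":-6.2,"z":0,"twist":0},{"x":4.1,"y":-6,"z":0,"twist":0},{"x":4.4,"y":-5.8,"z":0,"twist":0},{"x":4.6,"y":-5.6,"z":0,"twist":0},{"x":4.8,"y":-5.4,"z":0,"twist":0},{"x":5.1,"y":-5.2,"z":0,"twist":0},{"x":0,"y":0,"z":0,"twist":0}]' - 25
python3 -c "
from h import *
togo([.5268,.0405,.322])
snap('side','s10')
i=np.load('pics/s10.npz')['color'][150:300,200:400,::-1]
cv2.imwrite('pics/s10z.png',cv2.resize(i,None,fx=4,fy=4))
"
```

```text
t: 20.0
tool_pos: [0.5689, 0.0301, 0.3982]
orientation: [-1.564, 0.178, -0.179]
force: [-10.6, 0.9, 5.7]
opening: 0.0114
t 20.0 pos [0.5689 0.0301 0.3982] q [-0.04  0.05  1.58 -0.    1.51  0.19] F [-10.6   0.9   5.7] open 0.0114
toolR
 [[ 0.974  0.001  0.225]
 [-0.225 -0.     0.974]
 [ 0.001 -1.    -0.   ]]
shift now axes [-43.4  76.1   0.6] twist -0.0002 shift after twist [-43.4  76.1   0.7]
```

View pics/s10z.png

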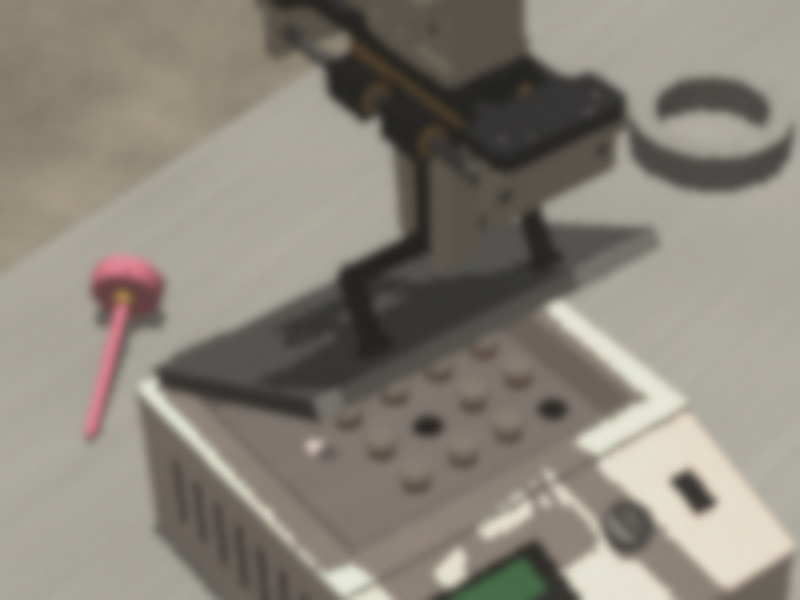

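The lid is at about 30° and moving well. There is about 12 N of radial push (outward), so I bias the path outward a little.

```bash
python3 -m inch '[{"x":4.5,"y":-5.6,"z":0,"twist":0},{"x":4.9,"y":-5.1,"z":0,"twist":0},{"x":5.4,"y":-4.6,"z":0,"twist":0},{"x":5.9,"y":-4.2,"z":0,"twist":0},{"x":6.1,"y":-4,"z":0,"twist":0},{"x":6.2,"y":-3.7,"z":0,"twist":0},{"x":0,"y":0,"z":0,"twist":0},{"x":0,"y":0,"z":0,"twist":0}]' - 25
python3 -c "
from h import *
togo([.5268,.0405,.322])"
```

```text
t: 20.85
tool_pos: [0.601, 0.0226, 0.4248]
orientation: [-1.564, 0.177, -0.18]
force: [-7.3, 0.2, 6.0]
opening: 0.011
t 20.85 pos [0.601  0.0226 0.4248] q [-0.05  0.13  1.46 -0.    1.56  0.18] F [-7.3  0.2  6. ] open 0.011
toolR
 [[ 0.974  0.002  0.225]
 [-0.225 -0.     0.974]
 [ 0.002 -1.     0.   ]]
shift now axes [-76.5 102.6   0.7] twist -0.0003 shift after twist [-76.5 102.6   0.7]
```

```bash
python3 -m inch '[{"x":6.2,"y":-3.8,"z":0,"twist":0},{"x":6.4,"y":-3.5,"z":0,"twist":0},{"x":6.6,"y":-3.1,"z":0,"twist":0},{"x":6.8,"y":-2.5,"z":0,"twist":0},{"x":6.9,"y":-2.2,"z":0,"twist":0},{"x":5,"y":-1.6,"z":0,"twist":0},{"x":0,"y":0,"z":0,"twist":0},{"x":0,"y":0,"z":0,"twist":0},{"x":0,"y":0,"z":0,"twist":0}]' - 25
python3 -c "
from h import *
togo([.5268,.0405,.322])
snap('side','s11');snap('top','t11')
s,R,p=st()
h=np.array([.6827,.0041,.106]); d=p-h; print('ang with TCP-0.167..', [np.degrees(np.arctan2(d[2]-L,-d@HX))-15.71 for L in(.167,.1705)], [np.hypot(d[2]-L,d@HX) for L in(.167,.1705)])
i=np.load('pics/s11.npz')['color'][130:300,190:400,::-1]
cv2.imwrite('pics/s11z.png',cv2.resize(i,None,fx=3.5,fy=3.5))
# lid plate normal fit
for n in('s11','t11'):
  c=dict(np.load(f'pics/{n}.npz'));W=cloud(c);q=W-h;X=q@HX;Y=q@HY;Z=q[...,2]
  rr=np.hypot(X,Z);m=(rr>.03)&(rr<.18)&(abs(Y)<.1)&(X<0)&(Z>.03)&(c['color'].max(-1)<100)
  a=np.degrees(np.arctan2(Z,-X))[m]; H,e=np.histogram(a,bins=np.arange(20,130,5)); print(n,H.tolist())
"
```

```text
t: 21.75
tool_pos: [0.6377, 0.0141, 0.4407]
orientation: [-1.564, 0.177, -0.18]
force: [-3.4, -1.5, 5.4]
opening: 0.0113
t 21.75 pos [0.6377 0.0141 0.4407] q [-0.06  0.22  1.32 -0.    1.6   0.17] F [-3.4 -1.5  5.4] open 0.0113
toolR
 [[ 0.974  0.002  0.225]
 [-0.225 -0.001  0.974]
 [ 0.002 -1.    -0.   ]]
shift now axes [-114.3  118.5    0.7] twist -0.0004 shift after twist [-114.3  118.5    0.8]
ang with TCP-0.167.. [np.float64(58.921804327616165), np.float64(58.61023099982604)] [np.float64(0.17394627316492395), np.float64(0.17057394591205727)]
s11 [0, 0, 0, 0, 0, 0, 138, 1554, 26, 99, 239, 45, 2, 0, 0, 0, 0, 0, 0, 0, 0]
t11 [0, 0, 0, 0, 0, 0, 0, 1, 833, 163, 87, 21, 0, 0, 0, 0, 0, 0, 0, 0, 0]
```

View pics/s11z.png

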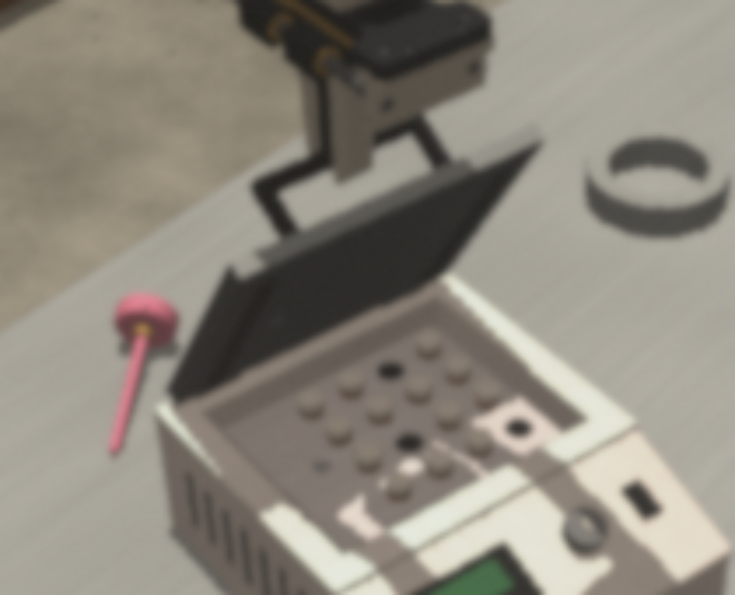

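```bash
cat >> h.py <<'E'
def lidang(n):
  h=np.array([.6827,.0041,.106]);c=dict(np.load(f'pics/{n}.npz'));W=cloud(c);q=W-h;X=q@HX;Y=q@HY;Z=q[...,2]
  rr=np.hypot(X,Z);a=np.degrees(np.arctan2(Z,-X));m=(rr>.04)&(rr<.165)&(abs(Y)<.095)&(a>48)&(a<64)&(c['color'].max(-1)<100)
  P=np.c_[X[m],Z[m]]
  vx,vy,x0,y0=cv2.fitLine(P.astype(np.float32),cv2.DIST_HUBER,0,.001,.001).ravel()
  d=(P-[x0,y0])@np.array([-vy,vx]); print(n,len(P),'lid angle',abs(np.degrees(np.arctan(vy/vx))),'rms',d.std(),'offset from hinge',[-x0*-vy-y0*vx])
E
python3 -c "
from h import *
lidang('s11')"
```

```text
s11 1380 lid angle 58.19551 rms 0.0009703230757963728 offset from hinge [np.float32(0.0025216788)]
```

Two independent estimates agree at 58.2–58.3°. A final nudge.

```bash
python3 -m inch '[{"x":2.5,"y":-0.8,"z":0,"twist":0},{"x":2.5,"y":-0.7,"z":0,"twist":0},{"x":0,"y":0,"z":0,"twist":0},{"x":0,"y":0,"z":0,"twist":0},{"x":0,"y":0,"z":0,"twist":0},{"x":0,"y":0,"z":0,"twist":0},{"x":0,"y":0,"z":0,"twist":0},{"x":0,"y":0,"z":0,"twist":0}]' - 25
python3 -c "
from h import *
togo([.5268,.0405,.322])
snap('side','s12');snap('top','t12');lidang('s12')"
```

```text
t: 22.65
tool_pos: [0.6425, 0.013, 0.4419]
orientation: [-1.564, 0.177, -0.179]
force: [-4.2, -2.5, 5.2]
opening: 0.0109
t 22.65 pos [0.6425 0.013  0.4419] q [-0.06  0.23  1.31 -0.    1.6   0.17] F [-4.2 -2.5  5.2] open 0.0109
toolR
 [[ 0.974  0.001  0.225]
 [-0.225 -0.001  0.974]
 [ 0.001 -1.    -0.   ]]
shift now axes [-119.1  119.8    0.8] twist -0.0004 shift after twist [-119.1  119.8    0.8]
s12 1557 lid angle 59.947243 rms 0.000982819196113356 offset from hinge [np.float32(0.0024772398)]
```

View pics/s12.png

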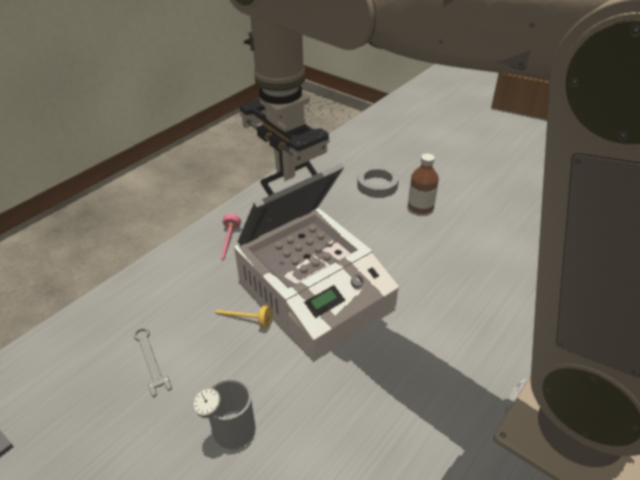

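View pics/t12.png

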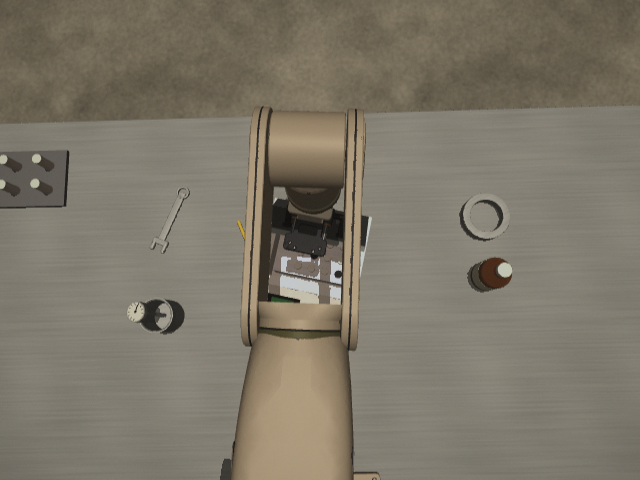

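The lid stands at 59.9°, held in the gripper near (290,165) in the side view. The thermometer is in the beaker with its dial at (207,402), and the bottle, ring and wrench are where they started. Handing in.

```bash
python3 -c "
from h import *
print(robot.close_job())"
```

```text
the job is handed in; nothing more can be done
None
```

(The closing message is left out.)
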